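Pop the orange medicine tray for a stock count and click it shut

ROBOT

A 6-joint arm with a two-finger parallel gripper is mounted at the origin on the work surface. World frame = base frame: x ahead of the robot, y to its left, z up, the work surface at z = 0. Lengths are in mm, angles in rad, forces in N, time in s.
With the tool pointing down it reaches from about 350 to 975 mm from the base axis. Payload 7.1 kg.
Tool frame: the origin (TCP) lies between the finger pads; the fingertips stand 19 mm ahead of it and the grasp point (between the pads) is the TCP; z points along the fingers, y is the line along which they close (so a half turn about z gives the same grasp; the last joint's range is limited). The gripper opens to 88 mm and grips with 3 to 60 N. Pads are 20 mm wide; open, the fingers measure 115 mm over their backs; the gripper's body (75 mm by 178 mm) begins 61 mm behind the grasp point.
Start: joints at [1.181, 0.423, 1.63, -0, 1.089, -0.019], TCP at [226.443, 582.519, 211.775] pointing down, gripper open.
Joint ranges: [-3, 3], [-0.9, 2.11], [0.09, 2.58], [-1.31, 4.45], [0.11, 2.69], [-2.54, 2.54]. Speed limits (rad/s): [2.39, 2.39, 3.01, 3.14, 3.14, 3.14].

INTERFACE

Orientations are given as a rotation vector (axis times angle).
In Python, from workcell import ctrl gives the robot as it stands.
- The arm moves only by the tool arm_command, never from a script. Its argument "series" is a list of rows, each an object with "linear": the shift along the tool's x, y, z in m, a list of three; "turn": the turn about the tool's z in rad. A call has 1 to 10 rows; each row shifts and turns the commanded pose from where the row before left it, along the tool's axes as they then stand; what a row does not reach is not made up. A row lasts 1/10 s, in which the tool goes at most 50 mm and 8.59 degrees, less where a joint would pass 70% of its speed; a pose out of reach is approached as far as the arm can. A call with a gripper value outside its range is refused whole. "jaw" is the opening, from -1 (shut) to 1 (fully open), set as the call begins (left out, the last holds). The fingers move at their own pace and stop on an object; the grip force is fixed at half the most. Time passes only in rows, so rows that do not move let the fingers close. It gives the time, the measured TCP pose, the force, the opening and the grip force at its end, in the units of the state.
- ctrl.get_obs(): the state, without advancing time (a new reading comes with each control period).
- ctrl.get_image(name): name is "scene" or "top" or "wrist"; returns a dict with "frame" (420x560x3 uint8, blue, green, red), "fx", "fy", "cx", "cy" (pixels), "rvec" (rotation vector, rad) and "tvec" (3), from world to camera coordinates, as OpenCV has them. Camera axes: x right, y down, z forward; pixel columns grow to the right and rows downward; lengths in mm; the calibration is good to about 2 mm. A picture is of the moment at which its call begins. There is no depth.
- ctrl.close_job(): hands the job in; it is judged then, once.
The state is a dict: "t": time; "qpos": joint angles; "qvel": joint speeds; "joint_torque": joint torques, N m; "ee_pos": TCP position; "orientation": TCP orientation; "ft_force": force on the tool from outside, world axes, zero at the start; "moment": the same for the moment, N m; "width": finger opening in mm; "grasp_force": force on a finger pad.
Only numpy, scipy, OpenCV 4.12 (cv2) and the standard library are available. Lean on these libraries where they do the work, as an engineer would, in place of code of your own. Each camera call takes 0.05 s, during which the arm holds its last target. There are 200 camera calls.

TASK

Press the orange release key so that the orange tray springs fully out, and leave it standing open for a good two seconds so the camera overhead can count its packs. Then push that tray home until it clicks and stays shut. Leave the blue and green trays shut.

Things in the scene. Friction and masses are not known exactly. Their poses are not given: they have to be found in the camera images.
- orange_caddy: Fixed black box, 160 (x) by 110 (y) mm, top at 66 mm, with orange key and tray front. Origin: underside centre; +x from tray front to back. Key on top, 30 (x) by 40 (y) mm, centre x = +30 mm, y = 0, key top 80 mm above the counter; sinks 9 mm down to a rigid stop on a spring (1.5 N, 5 N at the stop), frees the tray about 6 mm down, springs back.
- orange_tray (a joint): How far the tray is out along the caddy's -x, in m: 0 inner stop, 0.002 latched (at start), 0.050 fully out. Sprung outwards. Flat upright orange front, 98 mm wide, 8 to 54 mm above the counter; outer face at caddy x = -80 mm minus this value. Pushed slowly along +x (up to 10 N, more on impact) to the inner stop with the key free, it latches by itself and settles back 2 mm.
- blue_tray (a joint): The same for the tray of the like caddy with blue key and front, one of the two standing beside the orange one in any order; latched at about 0.002, to be left so.
- green_tray (a joint): The same for the tray of the like caddy with green key and front, the other of the two; latched at about 0.002, to be left so.
There are look-alikes about, which are no part of the job. What is shaped like the orange_caddy but pink is not meant.

How it is judged (in metres and radians):
On the way:
1. the orange tray has sprung out (more than 42 mm) and stands open for one second (value of joint orange_tray above 0.042 m), for 1 s.
At the end, for the whole second after the job is handed in: The orange tray is latched shut by itself (less than 6 mm out), and the blue and green trays are shut too (less than 6 mm out) (value of joint each of orange_tray, blue_tray, green_tray below 0.006 m); the robot touches nothing.
It fails at once if the blue or the green tray springs out (more than 15 mm) (value of joint any of blue_tray, green_tray above 0.015 m).
It also fails if it takes over 40 s, if anything falls off the work surface, if the arm or the gripper's body presses on something with over 40 N, if the wrist force passes 120 N, or if a joint passes its speed limit or range.

## Working session

There is one attempt and no reset: what is moved stays moved. The work goes in short steps, Python scripts to look and compute and a tool call to move; the robot and the scene stay as the last step left them, time stands still between calls to the robot, and variables do not carry over. Pictures are saved under pics/ and viewed, at most 10 in all, crops included, and the job is handed in when it is done.

Besides the shell and the picture viewer there is one more tool, called after ">>>" by a JSON object that holds its "method" and its "body", one argument or row to a line. arm_command: Moves the arm, as the interface text tells. Its arguments: {"type":"object","properties":{"series":{"type":"array"},"jaw":{"type":"number"}},"required":["series"]}

```bash
mkdir -p pics
python3 - <<'E'
from workcell import ctrl
import cv2,pickle
d={}
for n in("top","scene"):
    im=ctrl.get_image(n); d[n]=im; cv2.imwrite(f"pics/{n}0.png",im["frame"]); print(n,im["fx"],im["tvec"],im["rvec"])
pickle.dump(d,open("im.pkl","wb"))
o=ctrl.get_obs(); print(o["ee_pos"],o["orientation"],o["t"])
E
```

```text
top 430.15034167135155 [  30.19009734  449.2049867  1049.43060007] [ 2.19120442 -2.1750306   0.07105222]
scene 412.4871685054898 [-246.94968858 -256.64706457 1059.14808739] [ 2.27213885  1.26487717 -0.36730038]
[226.25043229 582.06070063 211.11108634] [-5.79001856e-01 -3.08748669e+00  2.05972997e-03] 0.1
```

View pics/top0.png

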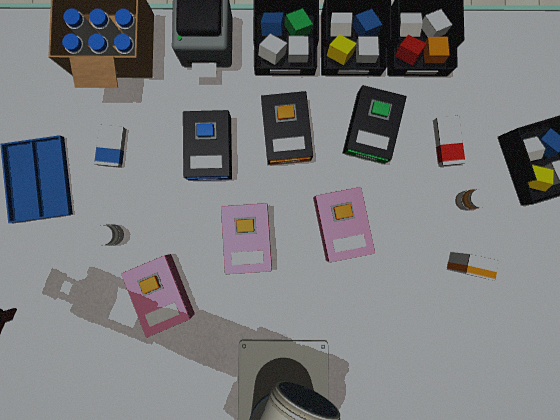

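View pics/scene0.png

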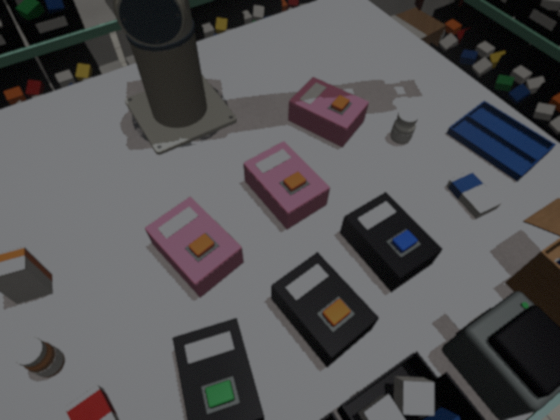

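The top view shows these orange keys:
- (286,112): on the black caddy with an orange front at about (293,161). This is the one I want.
- (245,225), (343,211) and (149,284): on pink look-alikes, not meant.
- Blue key (205,130) and green key (381,108): on the neighbouring caddies, to be left alone.

I'll measure the orange caddy and check it in one crop.

```bash
cat > h.py <<'E'
import cv2,numpy as np
def ray(im,uv,z):
    K=np.array([[im["fx"],0,im["cx"]],[0,im["fy"],im["cy"]],[0,0,1]]);R=cv2.Rodrigues(np.array(im["rvec"],float))[0];t=np.array(im["tvec"],float).ravel()
    c=-R.T@t; d=R.T@np.linalg.solve(K,[uv[0],uv[1],1]); return c+d*(z-c[2])/d[2]
E
python3 - <<'E'
import pickle,cv2,numpy as np
from h import ray
d=pickle.load(open("im.pkl","rb"));im=d["top"];f=im["frame"]
hsv=cv2.cvtColor(f,cv2.COLOR_BGR2HSV)
def comps(m,x0,y0,x1,y1):
    s=np.zeros_like(m);s[y0:y1,x0:x1]=m[y0:y1,x0:x1]
    n,l,st,c=cv2.connectedComponentsWithStats(s)
    return [(c[i],st[i],np.argwhere(l==i)[:,::-1]) for i in range(1,n) if st[i][4]>15]
for name,lo,hi in(("orange",(8,130,90),(25,255,255)),):
    m=cv2.inRange(hsv,lo,hi)
    for c,s,p in comps(m,255,85,325,175): print(name,c,s,ray(im,c,80 if c[1]<140 else 54).round(1))
    for c,s,p in comps(m,200,180,390,270): print("pink key",c,s[4],ray(im,c,80).round(1))
# dark caddy top outlines
m=cv2.inRange(hsv,(0,0,0),(180,255,75))
for nm,b in(("blue",(178,105,236,185)),("orange",(256,88,318,168)),("green",(338,82,410,165))):
    x0,y0,x1,y1=b;s=np.zeros_like(m);s[y0:y1,x0:x1]=m[y0:y1,x0:x1]
    cs=max(cv2.findContours(s,cv2.RETR_EXTERNAL,cv2.CHAIN_APPROX_NONE)[0],key=cv2.contourArea)
    r=cv2.minAreaRect(cs);print(nm,r); print([ray(im,q,66).round(0)[:2].tolist() for q in cv2.boxPoints(r)])
cv2.imwrite("pics/crop.png",cv2.resize(f[80:185,170:420],None,fx=3.2,fy=3.2,interpolation=cv2.INTER_CUBIC))
E
```

```text
orange [285.33823529 111.59803922] [277 105  18  14 204] [ 6.571e+02 -1.000e-01  8.000e+01]
orange [289.19117647 159.36764706] [270 157  40   6  68] [547.7 -10.7  54. ]
pink key [343.1509434  211.13207547] 212 [ 422.8 -135.5   80. ]
pink key [244.70952381 225.23333333] 210 [388.4  92.7  80. ]
blue ((207.0, 145.0), (70.0, 48.0), 90.0)
[[663.0, 245.0], [664.0, 130.0], [495.0, 127.0], [495.0, 241.0]]
orange ((286.81683349609375, 127.6683120727539), (70.1501235961914, 46.07021713256836), 84.2894058227539)
[[701.0, 60.0], [713.0, -50.0], [544.0, -67.0], [532.0, 41.0]]
green ((374.23529052734375, 124.55883026123047), (49.23472595214844, 71.30547332763672), 14.03624439239502)
[[561.0, -135.0], [730.0, -177.0], [701.0, -291.0], [533.0, -248.0]]
```

View pics/crop.png

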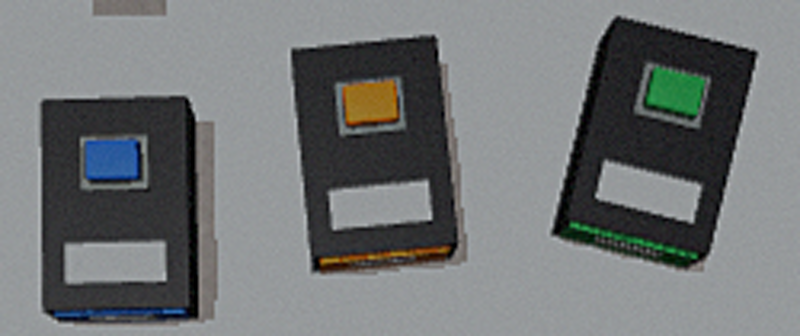

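The crop shows the black caddy with the orange key at crop (370,102) and the orange front at crop (385,257). Blue is on its left and green on its right.

- **Key:** at (657, 0), with the caddy yaw about 0.098 rad.
- **Check:** key to front measures 110 mm against 112 mm expected.

Next I turn the tool to match the caddy and move above the key.

>>> {"method": "arm_command", "body": {
  "series": [
    {"linear":[0,0,0],"turn":-0.117},
    {"linear":[0,0,0],"turn":-0.117},
    {"linear":[0,0,0],"turn":-0.117},
    {"linear":[0,0,0],"turn":-0.118},
    {"linear":[-0.023,-0.039,0],"turn":0},
    {"linear":[-0.023,-0.039,0],"turn":0},
    {"linear":[-0.023,-0.039,0],"turn":0},
    {"linear":[-0.023,-0.039,0],"turn":0},
    {"linear":[-0.023,-0.039,0],"turn":0},
    {"linear":[-0.023,-0.039,0],"turn":0}
  ],
  "jaw": -1
}}

```text
t: 1.1
ee_pos: [387.3, 361.5, 211.6]
orientation: [0.155, -3.137, 0.0]
ft_force: [-0.2, -0.0, 0.3]
width: 11.3
grasp_force: 0.0
```

>>> {"method": "arm_command", "body": {
  "series": [
    {"linear":[-0.023,-0.039,0],"turn":0},
    {"linear":[-0.023,-0.039,0],"turn":0},
    {"linear":[-0.023,-0.039,0],"turn":0},
    {"linear":[-0.023,-0.039,0],"turn":0},
    {"linear":[-0.023,-0.039,0],"turn":0},
    {"linear":[-0.023,-0.039,0],"turn":0},
    {"linear":[-0.023,-0.039,0],"turn":0},
    {"linear":[-0.023,-0.039,0],"turn":0},
    {"linear":[-0.023,-0.038,0],"turn":0},
    {"linear":[-0.023,-0.037,0],"turn":0}
  ]
}}

```text
t: 2.1
ee_pos: [654.2, -1.2, 211.4]
orientation: [0.154, -3.137, -0.0]
ft_force: [1.3, 0.4, -0.0]
width: 0.6
grasp_force: 0.0
```

>>> {"method": "arm_command", "body": {
  "series": [
    {"linear":[0,0,0],"turn":0},
    {"linear":[0,0,0],"turn":0}
  ]
}}

```text
t: 2.3
ee_pos: [653.2, -0.1, 210.9]
orientation: [0.151, -3.136, -0.001]
ft_force: [-0.4, 0.3, -0.7]
width: 0.7
grasp_force: 0.0
```

Run:
```python
from workcell import ctrl
from h import *
o=ctrl.get_obs(); R=cv2.Rodrigues(np.array(o["orientation"]))[0]
print(o["t"],o["ee_pos"],o["width"],o["ft_force"],R.round(3))
im=ctrl.get_image("wrist");f=im["frame"];cv2.imwrite("pics/w1.png",f)
m=cv2.inRange(cv2.cvtColor(f,cv2.COLOR_BGR2HSV),(8,130,90),(25,255,255))
n,l,s,c=cv2.connectedComponentsWithStats(m)
for i in range(1,n):
    if s[i][4]>80: print(c[i],s[i],ray(im,c[i],80).round(1))
```

```text
2.3 [ 6.53181758e+02 -8.37063645e-02  2.10929272e+02] 0.6978219714896984 [-0.3603245   0.32756094 -0.73057313] [[-0.995 -0.096 -0.002]
 [-0.096  0.995  0.   ]
 [ 0.001  0.    -1.   ]]
[279.73445212 201.1786772 ] [ 261  188   38   28 1013] [654.7  -2.4  80. ]
[159.21445221 301.27505828] [135 284  46  33 858] [ 782.9 -126.    80. ]
```

View pics/w1.png

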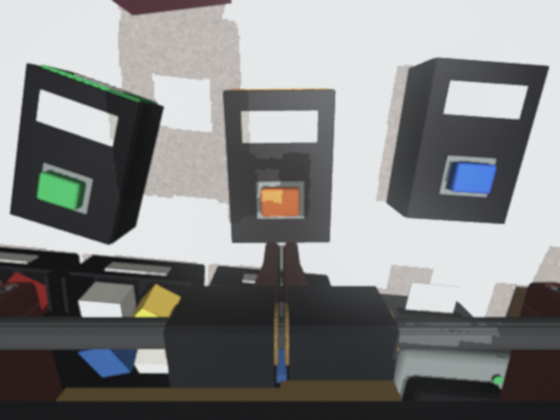

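The wrist view shows the orange key at (280,201), right beside the closed fingers and square to them. It works out to (655,-2), which agrees with the top camera. Next I descend.

>>> {"method": "arm_command", "body": {
  "series": [
    {"linear":[0,0,0.03],"turn":0},
    {"linear":[0,0,0.03],"turn":0},
    {"linear":[0,0,0.025],"turn":0},
    {"linear":[0,0,0.015],"turn":0},
    {"linear":[0,0,0.005],"turn":0},
    {"linear":[0,0,0.005],"turn":0},
    {"linear":[0,0,0.003],"turn":0},
    {"linear":[0,0,0.002],"turn":0},
    {"linear":[0,0,0],"turn":0},
    {"linear":[0,0,0],"turn":0}
  ]
}}

```text
t: 3.35
ee_pos: [653.9, 0.5, 97.4]
orientation: [-0.154, 3.137, -0.0]
ft_force: [0.7, 0.1, 0.1]
width: 0.4
grasp_force: 0.0
```

>>> {"method": "arm_command", "body": {
  "series": [
    {"linear":[0,0,0.001],"turn":0},
    {"linear":[0,0,0.001],"turn":0},
    {"linear":[0,0,0.001],"turn":0},
    {"linear":[0,0,0],"turn":0},
    {"linear":[0,0,0],"turn":0}
  ]
}}

```text
t: 3.85
ee_pos: [653.5, 0.6, 93.7]
orientation: [0.154, -3.138, -0.0]
ft_force: [0.3, 0.1, -0.3]
width: 0.6
grasp_force: 0.0
```

>>> {"method": "arm_command", "body": {
  "series": [
    {"linear":[0,0,0.001],"turn":0},
    {"linear":[0,0,0.001],"turn":0},
    {"linear":[0,0,0],"turn":0},
    {"linear":[0,0,0],"turn":0}
  ]
}}

```text
t: 4.25
ee_pos: [653.5, 0.6, 91.7]
orientation: [0.154, -3.138, 0.0]
ft_force: [-0.6, 0.6, 0.8]
width: 0.4
grasp_force: 0.0
```

Run:
```python
from workcell import ctrl
import cv2
o=ctrl.get_obs();print(o["t"],o["ee_pos"],o["ft_force"])
a=ctrl.get_image("top")["frame"][70:190,230:350];b=ctrl.get_image("wrist")["frame"][60:420,100:460]
cv2.imwrite("pics/p2.png",cv2.hconcat([cv2.resize(a,(360,360)),b]))
```

```text
4.25 [6.53516501e+02 5.85101639e-01 9.17140957e+01] [-0.56478058  0.61370871  0.77582328]
```

View pics/p2.png

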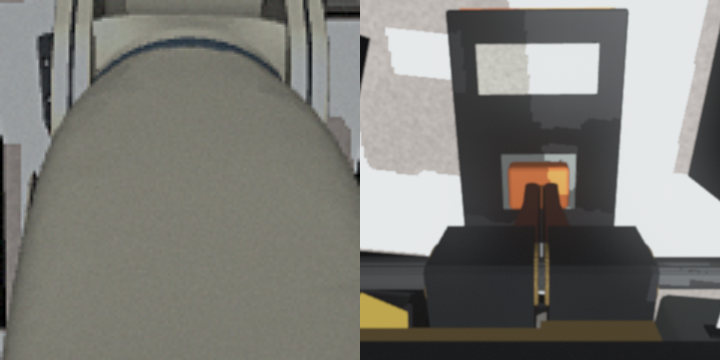

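The wrist view on the right shows the fingers over the orange key at about (540,190), with the tray still shut. The arm hides the key from the top camera. The force is near zero, so I lower further in small steps.

>>> {"method": "arm_command", "body": {
  "series": [
    {"linear":[0,0,0.001],"turn":0},
    {"linear":[0,0,0.001],"turn":0},
    {"linear":[0,0,0],"turn":0},
    {"linear":[0,0,0],"turn":0}
  ]
}}

```text
t: 4.75
ee_pos: [653.5, 0.6, 89.7]
orientation: [0.154, -3.138, 0.0]
ft_force: [1.1, 0.2, -0.1]
width: 0.6
grasp_force: 0.0
```

>>> {"method": "arm_command", "body": {
  "series": [
    {"linear":[0,0,0.001],"turn":0},
    {"linear":[0,0,0.001],"turn":0},
    {"linear":[0,0,0],"turn":0},
    {"linear":[0,0,0],"turn":0}
  ]
}}

```text
t: 5.15
ee_pos: [653.5, 0.6, 87.7]
orientation: [0.154, -3.138, 0.0]
ft_force: [-0.7, -0.1, -0.7]
width: 0.9
grasp_force: 0.0
```

Run:
```python
from workcell import ctrl
from h import *
o=ctrl.get_obs();im=ctrl.get_image("wrist");f=im["frame"]
p=np.array(o["ee_pos"]);K=np.array([[im["fx"],0,im["cx"]],[0,im["fy"],im["cy"]],[0,0,1.]])
pr=lambda q:cv2.projectPoints(np.array([q],float),np.array(im["rvec"]),np.array(im["tvec"]),K,None)[0].ravel().round(0)
print("tcp",p,pr(p),"tip",pr(p-[0,0,19]),"tip near edge",pr(p-[10,0,19]),"tip far",pr(p-[-10,0,19]))
m=cv2.inRange(cv2.cvtColor(f,cv2.COLOR_BGR2HSV),(8,130,90),(25,255,255))
n,l,s,c=cv2.connectedComponentsWithStats(m)
for i in range(1,n):
    if s[i][4]>80: print(c[i],s[i])
print("key ray z=80:",ray(im,(279,230),80),"z=71",ray(im,(279,230),71))
cv2.imwrite("pics/w3.png",cv2.resize(f[120:330,160:400],None,fx=2.5,fy=2.5))
s=ctrl.get_image("scene")["frame"]; cv2.imwrite("pics/s3.png",cv2.resize(s[200:380,230:470],None,fx=3,fy=3))
```

```text
tcp [6.53515729e+02 5.91869068e-01 8.77082870e+01] [283. 253.] tip [283. 241.] tip near edge [284. 227.] tip far [281. 255.]
[276.7217806 242.7700053] [ 248  225   61   47 1887]
[110.18427673 376.08238994] [  76  356   70   33 1590]
key ray z=80: [641.92164567  -3.02028289  80.        ] z=71 [645.15635734  -2.76772176  71.        ]
```

View pics/w3.png

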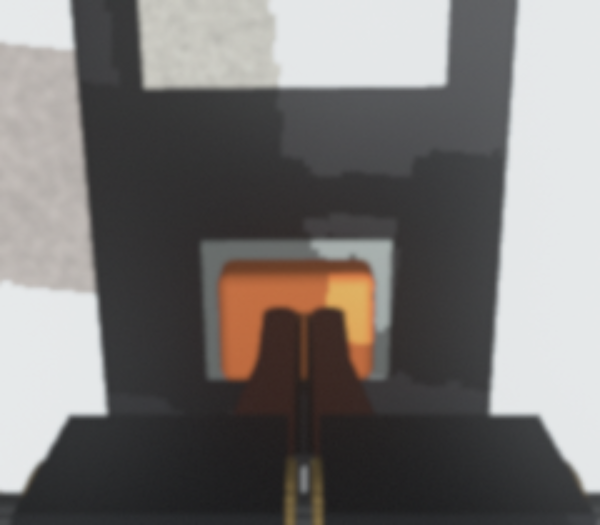

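View pics/s3.png

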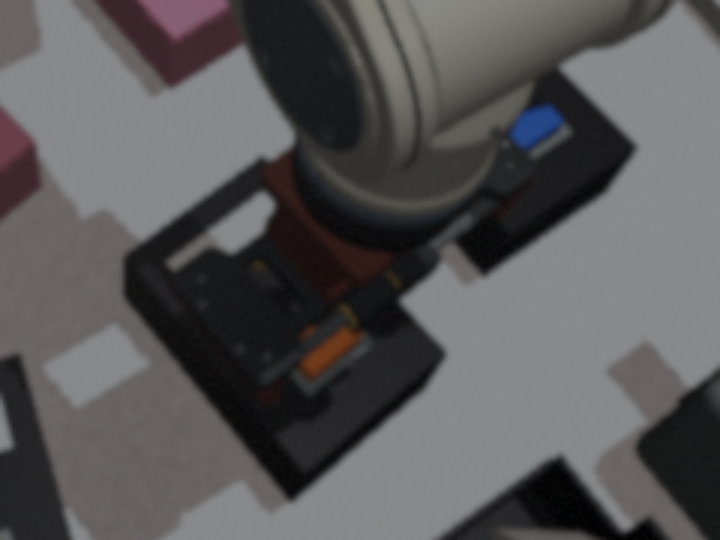

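The wrist crop shows the finger tips at about (305,310) in front of the key, whose top edge still stands proud of its frame. In the scene crop the key at (335,350) is also still up, with the gripper just above it. There is no contact force yet, so I keep lowering while watching the force.

>>> {"method": "arm_command", "body": {
  "series": [
    {"linear":[0,0,0.001],"turn":0},
    {"linear":[0,0,0.001],"turn":0},
    {"linear":[0,0,0],"turn":0},
    {"linear":[0,0,0],"turn":0}
  ]
}}

```text
t: 5.65
ee_pos: [653.5, 0.6, 85.7]
orientation: [0.154, -3.138, -0.0]
ft_force: [0.3, -0.8, -0.7]
width: 0.4
grasp_force: 0.0
```

>>> {"method": "arm_command", "body": {
  "series": [
    {"linear":[0,0,0.001],"turn":0},
    {"linear":[0,0,0.001],"turn":0},
    {"linear":[0,0,0],"turn":0},
    {"linear":[0,0,0],"turn":0}
  ]
}}

```text
t: 6.05
ee_pos: [653.5, 0.6, 83.7]
orientation: [0.154, -3.138, -0.0]
ft_force: [0.0, -0.4, 0.1]
width: 0.7
grasp_force: 0.0
```

>>> {"method": "arm_command", "body": {
  "series": [
    {"linear":[0,0,0.001],"turn":0},
    {"linear":[0,0,0.001],"turn":0},
    {"linear":[0,0,0],"turn":0}
  ]
}}

```text
t: 6.35
ee_pos: [653.4, 0.6, 81.6]
orientation: [0.154, -3.137, -0.0]
ft_force: [0.3, -0.2, -1.0]
width: 0.6
grasp_force: 0.0
```

>>> {"method": "arm_command", "body": {
  "series": [
    {"linear":[0,0,0.001],"turn":0},
    {"linear":[0,0,0.001],"turn":0},
    {"linear":[0,0,0],"turn":0}
  ]
}}

```text
t: 6.65
ee_pos: [653.4, 0.6, 79.6]
orientation: [0.154, -3.138, -0.0]
ft_force: [0.0, 0.1, -0.3]
width: 0.3
grasp_force: 0.0
```

Run:
```python
from workcell import ctrl
from h import *
o=ctrl.get_obs();print(o["t"],o["ee_pos"],o["ft_force"],o["moment"],o["joint_torque"])
im=ctrl.get_image("wrist");f=im["frame"];w=f[120:330,160:400]
s=ctrl.get_image("scene")["frame"][250:370,290:410]
cv2.imwrite("pics/c4.png",cv2.hconcat([cv2.resize(w,(400,350),interpolation=cv2.INTER_CUBIC),cv2.resize(s,(350,350),interpolation=cv2.INTER_CUBIC)]))
m=cv2.inRange(cv2.cvtColor(f,cv2.COLOR_BGR2HSV),(8,130,90),(25,255,255))
n,l,s,c=cv2.connectedComponentsWithStats(m)
for i in range(1,n):
    if s[i][4]>80: print(c[i],s[i])
```

```text
6.65 [6.53446680e+02 6.13236359e-01 7.96070016e+01] [ 0.0200108   0.09493965 -0.27354844] [ 0.03345661 -0.01816143  0.01719543] [-1.12417092e-03 -6.10758591e+01 -2.25553429e+01 -1.79815624e-02
  4.70251485e-02 -8.18986018e-05]
[275.95661489 247.20782003] [ 246  229   65   50 1867]
[104.68087035 379.19401632] [  74  363   67   26 1103]
```

View pics/c4.png

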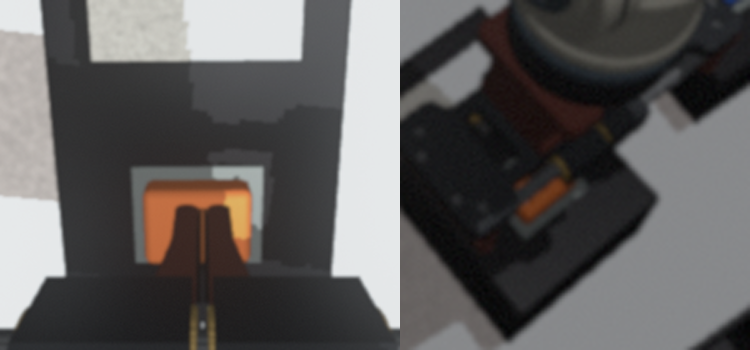

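The wrist half shows the key still proud, with its rim at (200,185) and the tips at (203,207). The scene half shows the key up at (540,200), with the gripper just above it. There is still no contact, so I keep lowering.

>>> {"method": "arm_command", "body": {
  "series": [
    {"linear":[0,0,0.001],"turn":0},
    {"linear":[0,0,0.001],"turn":0},
    {"linear":[0,0,0.001],"turn":0},
    {"linear":[0,0,0],"turn":0}
  ]
}}

```text
t: 7.15
ee_pos: [653.4, 0.6, 76.6]
orientation: [0.154, -3.137, -0.0]
ft_force: [0.6, -0.3, -0.0]
width: 0.3
grasp_force: 0.0
```

>>> {"method": "arm_command", "body": {
  "series": [
    {"linear":[0,0,0.001],"turn":0},
    {"linear":[0,0,0.001],"turn":0},
    {"linear":[0,0,0.001],"turn":0},
    {"linear":[0,0,0],"turn":0}
  ]
}}

```text
t: 7.55
ee_pos: [653.4, 0.6, 73.6]
orientation: [0.154, -3.138, -0.0]
ft_force: [-0.1, 0.8, -0.1]
width: 0.0
grasp_force: 0.0
```

Run:
```python
from workcell import ctrl
from h import *
import pickle
o=ctrl.get_obs();p=np.array(o["ee_pos"]);print(p)
d=pickle.load(open("im.pkl","rb"))
def KP(im):
    K=np.array([[im["fx"],0,im["cx"]],[0,im["fy"],im["cy"]],[0,0,1.]]);R=cv2.Rodrigues(np.array(im["rvec"],float))[0]
    return K@np.c_[R,np.array(im["tvec"],float).ravel()]
def orange(im,box):
    x0,y0,x1,y1=box;m=cv2.inRange(cv2.cvtColor(im["frame"],cv2.COLOR_BGR2HSV),(5,130,80),(25,255,255));q=np.zeros_like(m);q[y0:y1,x0:x1]=m[y0:y1,x0:x1]
    n,l,s,c=cv2.connectedComponentsWithStats(q);i=1+np.argmax(s[1:,4]);return c[i],s[i]
a,sa=orange(d["top"],(265,95,305,125));b,sb=orange(d["scene"],(310,290,365,335));print(a,sa,b,sb)
X=cv2.triangulatePoints(KP(d["top"]),KP(d["scene"]),a.reshape(2,1),b.reshape(2,1)).ravel();print("key 3d",X[:3]/X[3])
for n in("scene","wrist"):
    im=ctrl.get_image(n);P=KP(im)
    for nm,q in(("tcp",p),("tip",p-[0,0,19]),("key",[656,-1,80])):
        v=P@np.r_[q,1];print(n,nm,(v[:2]/v[2]).round(0), v[2].round(0))
    if n=="wrist": c,s=orange(im,(200,180,360,300));print(c,s, "mm/px at key", np.linalg.norm(ray(im,(s[0],c[1]-10),80)-ray(im,(s[0]+s[2],c[1]-10),80)),np.linalg.norm(ray(im,(s[0],c[1]-10),71)-ray(im,(s[0]+s[2],c[1]-10),71)));f=im["frame"];w=f
    else: sc=im["frame"][250:370,290:410]
cv2.imwrite("pics/c5.png",cv2.hconcat([cv2.resize(w,(464,348)),cv2.resize(sc,(330,348),interpolation=cv2.INTER_CUBIC)]))
```

```text
[6.53441761e+02 5.99444635e-01 7.35816882e+01]
[285.3804878 111.6097561] [277 105  18  14 205] [336.27877238 311.8056266 ] [323 299  27  26 391]
key 3d [657.36671594  -0.94641151  77.10849248]
scene tcp [336. 310.] 695.0
scene tip [334. 314.] 711.0
scene key [337. 311.] 688.0
wrist tcp [283. 253.] 187.0
wrist tip [283. 241.] 205.0
wrist key [280. 261.] 181.0
[275.63764338 251.27737226] [ 245  232   66   52 1918] mm/px at key 38.144604918343774 40.21405706355655
```

View pics/c5.png

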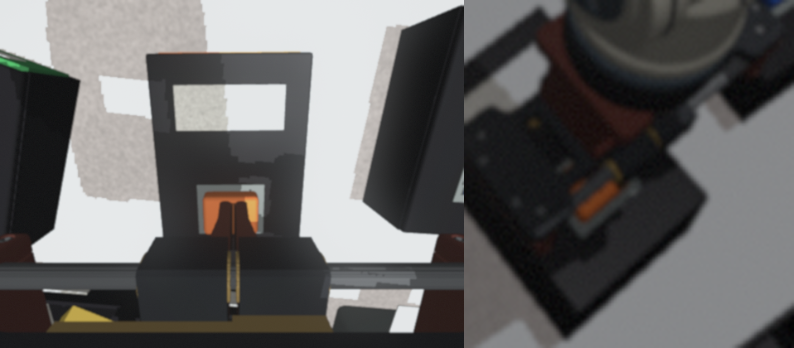

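The wrist half shows the tips at (233,203), in front of the proud key at (230,212). Taken with their near-edge row, the tips look about 10 mm above the reported TCP, so they are just above the key. The scene half agrees, with the key up at (598,200). Both cameras triangulate the key at (657,-1,77), so the position is right and I keep lowering under force watch.

>>> {"method": "arm_command", "body": {
  "series": [
    {"linear":[0,0,0.001],"turn":0},
    {"linear":[0,0,0.001],"turn":0},
    {"linear":[0,0,0],"turn":0}
  ]
}}

```text
t: 7.95
ee_pos: [653.4, 0.6, 71.6]
orientation: [0.154, -3.137, -0.0]
ft_force: [0.2, 0.0, -0.7]
width: 0.4
grasp_force: 0.0
```

>>> {"method": "arm_command", "body": {
  "series": [
    {"linear":[0,0,0.001],"turn":0},
    {"linear":[0,0,0.001],"turn":0},
    {"linear":[0,0,0],"turn":0}
  ]
}}

```text
t: 8.25
ee_pos: [653.5, 0.6, 69.6]
orientation: [0.154, -3.138, 0.0]
ft_force: [0.3, 0.1, 0.0]
width: 0.3
grasp_force: 0.0
```

>>> {"method": "arm_command", "body": {
  "series": [
    {"linear":[0,0,0.001],"turn":0},
    {"linear":[0,0,0.001],"turn":0},
    {"linear":[0,0,0],"turn":0}
  ]
}}

```text
t: 8.55
ee_pos: [653.6, 0.6, 68.0]
orientation: [-0.154, 3.138, -0.0]
ft_force: [-1.8, 0.1, 4.2]
width: 0.2
grasp_force: 1.9
```

Contact at last, at TCP z≈69. I continue the stroke gently.

>>> {"method": "arm_command", "body": {
  "series": [
    {"linear":[0,0,0.001],"turn":0},
    {"linear":[0,0,0.001],"turn":0},
    {"linear":[0,0,0],"turn":0}
  ]
}}

```text
t: 8.85
ee_pos: [653.5, 0.6, 65.5]
orientation: [-0.154, 3.138, -0.0]
ft_force: [-0.1, -0.3, -0.3]
width: 0.6
grasp_force: 0.0
```

Run:
```python
from workcell import ctrl
from h import *
o=ctrl.get_obs();print(o["t"],o["ee_pos"],o["ft_force"],o["moment"])
w=ctrl.get_image("wrist")["frame"];s=ctrl.get_image("scene")["frame"][250:370,290:410]
cv2.imwrite("pics/c6.png",cv2.hconcat([cv2.resize(w,(464,348)),cv2.resize(s,(330,348),interpolation=cv2.INTER_CUBIC)]))
```

```text
8.85 [6.53549402e+02 5.92170956e-01 6.54552117e+01] [-0.13962922 -0.28692793 -0.28257328] [ 0.00367648  0.04662557 -0.03465708]
```

View pics/c6.png

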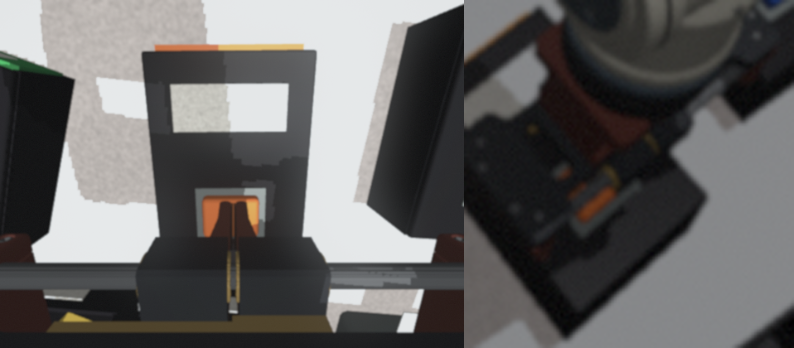

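The orange front now stands out past the caddy's front edge at (230,47), so the tray was released. I lift off the key and measure how far it is out.

>>> {"method": "arm_command", "body": {
  "series": [
    {"linear":[0,0,-0.01],"turn":0},
    {"linear":[0,0,-0.02],"turn":0},
    {"linear":[0,0,-0.03],"turn":0},
    {"linear":[0,0,-0.03],"turn":0},
    {"linear":[0,0,0],"turn":0}
  ]
}}

```text
t: 9.45
ee_pos: [656.5, 0.6, 160.9]
orientation: [-0.154, 3.13, -0.001]
ft_force: [0.5, -0.5, -0.0]
width: 0.2
grasp_force: 0.0
```

Run:
```python
from workcell import ctrl
from h import *
o=ctrl.get_obs();print(o["t"],o["ee_pos"],o["ft_force"])
im=ctrl.get_image("wrist");f=im["frame"]
m=cv2.inRange(cv2.cvtColor(f,cv2.COLOR_BGR2HSV),(5,130,80),(25,255,255))
n,l,s,c=cv2.connectedComponentsWithStats(m)
for i in range(1,n):
    if s[i][4]>60:
        x,y,w,h,_=s[i];print(c[i],s[i],"top edge z54:",ray(im,(x+w/2,y),54).round(1),"bottom edge z54",ray(im,(x+w/2,y+h),54).round(1),"ctr z80",ray(im,c[i],80).round(1))
cv2.imwrite("pics/w7.png",f)
```

```text
9.45 [6.56525322e+02 5.61046149e-01 1.60852508e+02] [ 0.45398177 -0.46446459 -0.03548649]
[235.85344828  75.43103448] [221  74  31   4 116] top edge z54: [547.3 -48.8  54. ] bottom edge z54 [550.4 -48.6  54. ] ctr z80 [551.3 -45.4  80. ]
[279.50976139 210.06435286] [ 258  194   44   33 1383] top edge z54: [646.   -2.8  54. ] bottom edge z54 [6.784e+02 4.000e-01 5.400e+01] ctr z80 [653.8  -2.3  80. ]
[142.49342105 311.46381579] [126 303  37  14 304] top edge z54: [ 775.5 -131.5   54. ] bottom edge z54 [ 792.6 -132.    54. ] ctr z80 [ 766.6 -122.2   80. ]
```

Run:
```python
from h import *
from workcell import ctrl
f=cv2.imread("pics/w7.png")
for r in range(30,104,3): print(r,[f[r,c].tolist() for c in(235,270,300)])
im=ctrl.get_image("wrist");R=None
K=np.array([[im["fx"],0,im["cx"]],[0,im["fy"],im["cy"]],[0,0,1.]])
u=np.array([.9953,.0965,0]);v=np.array([-.0965,.9953,0]);k=np.array([656,-1,0])-30*u
for d in(2,50):
    for s in(-49,49): print(d,s,cv2.projectPoints((k-(80+d)*u+v*s+[0,0,54])[None],im["rvec"],im["tvec"],K,None)[0].ravel().round(0))
b=k-80*u+[0,0,66];print("box edge",[cv2.projectPoints((b+v*s)[None],im["rvec"],im["tvec"],K,None)[0].ravel().round(0) for s in(-55,55)])
g=im["frame"];m=cv2.inRange(cv2.cvtColor(g,cv2.COLOR_BGR2HSV),(5,110,60),(28,255,255))[:130,180:380];q=np.argwhere(m);print(len(q),q.min(0),q.max(0))
```

```text
30 [[183, 186, 191], [233, 232, 229], [233, 232, 230]]
33 [[181, 185, 190], [233, 232, 229], [233, 232, 230]]
36 [[176, 179, 185], [233, 232, 229], [233, 232, 229]]
39 [[175, 178, 183], [233, 232, 229], [233, 232, 229]]
42 [[178, 181, 186], [233, 232, 229], [233, 232, 229]]
45 [[176, 180, 185], [233, 232, 229], [233, 232, 230]]
48 [[177, 181, 186], [233, 232, 229], [233, 232, 230]]
51 [[179, 183, 188], [233, 232, 229], [233, 232, 229]]
54 [[178, 182, 187], [232, 231, 229], [233, 232, 229]]
57 [[175, 178, 184], [233, 231, 229], [233, 232, 229]]
60 [[178, 181, 186], [232, 231, 229], [233, 232, 229]]
63 [[180, 185, 190], [232, 232, 229], [233, 231, 229]]
66 [[179, 182, 188], [232, 231, 229], [232, 232, 229]]
69 [[176, 179, 184], [232, 231, 228], [233, 231, 229]]
72 [[144, 158, 198], [181, 215, 226], [169, 213, 227]]
75 [[87, 127, 207], [118, 191, 225], [122, 195, 225]]
78 [[72, 86, 122], [92, 113, 129], [96, 114, 126]]
81 [[70, 69, 69], [96, 94, 94], [103, 101, 100]]
84 [[71, 70, 70], [96, 94, 94], [102, 101, 100]]
87 [[70, 69, 69], [94, 93, 92], [101, 100, 99]]
90 [[69, 69, 69], [95, 93, 92], [102, 100, 100]]
93 [[68, 68, 67], [93, 92, 92], [100, 98, 98]]
96 [[69, 69, 68], [94, 92, 92], [100, 98, 97]]
99 [[70, 69, 69], [93, 92, 92], [100, 98, 98]]
102 [[81, 82, 82], [118, 117, 116], [135, 133, 131]]
2 -49 [222.  77.]
2 49 [340.  77.]
50 -49 [218.  11.]
50 49 [343.  11.]
box edge [array([211.,  78.]), array([350.,  78.])]
428 [75 40] [ 80 155]
```

Run:
```python
from h import *
from workcell import ctrl
o=ctrl.get_obs();im=ctrl.get_image("wrist");p=np.array(o["ee_pos"]);print(p,im["fx"],o["qpos"])
K=np.array([[im["fx"],0,im["cx"]],[0,im["fy"],im["cy"]],[0,0,1.]]);R=cv2.Rodrigues(im["rvec"])[0];t=np.ravel(im["tvec"])
print("cam pos rel tcp",(-R.T@t-p).round(1),"view dir",R[2].round(3))
u=np.array([.9953,.0965,0]);v=np.array([-.0965,.9953,0]);k=np.array([656,-1,0])-30*u
def P(q,dp): return cv2.projectPoints((np.asarray(q)-dp)[None],im["rvec"],im["tvec"],K,None)[0].ravel().round(1)
def widths(g,r):
    row=g[r].mean(1);return [i for i in range(len(row)-1) if abs(row[i+1]-row[i])>25]
for nm,sc,pp in(("w7",1,p),("c5",464/560,[653.44,.6,73.58]),("c6",464/560,[653.55,.59,65.46])):
    g=cv2.imread(f"pics/{nm}.png").astype(float);dp=np.array(pp)-p
    print(nm,"box front",P(k-80*u+55*v*-1+[0,0,66],dp)*sc,P(k-80*u+55*v+[0,0,66],dp)*sc,"front2 z54",P(k-82*u+[0,0,54],dp)*sc,"front50",P(k-130*u+[0,0,54],dp)*sc,"key near",[(P(k+15*u+s*v+[0,0,z],dp)*sc).tolist() for s,z in((-20,80),(20,80),(-20,71))])
    x=int(250*sc) if nm!="w7" else 250
    col=g[:,x].astype(int);
    r0=int(P(k-80*u+[0,0,66],dp)[1]*sc)
    print(" col",[(r,col[r].tolist()) for r in range(max(r0-14,0),r0+6,2)]," edges row",r0+8,widths(g[:, :464] if nm!="w7" else g,r0+8))
```

```text
[6.53941159e+02 6.00641084e-01 1.56766827e+02] 307.87384241358814 [-1.72825224e-02  5.25813434e-01  1.60198248e+00  6.40749731e-06
  1.01202298e+00 -1.68628759e+00]
cam pos rel tcp [-76.6  -8.7 172.1] view dir [ 0.281  0.027 -0.959]
w7 box front [210.9  79.4] [350.1  79.6] front2 z54 [280.5  78.7] front50 [280.6  12.4] key near [[256.4, 200.3], [304.4, 200.4], [257.2, 197.7]]
 col [(65, [232, 231, 229]), (67, [232, 231, 228]), (69, [232, 231, 229]), (71, [227, 226, 227]), (73, [134, 160, 215]), (75, [98, 149, 215]), (77, [88, 127, 172]), (79, [73, 74, 78]), (81, [74, 73, 74]), (83, [73, 73, 73])]  edges row 87 [23, 210, 211, 345, 346, 423, 424, 478, 479, 480]
c5 box front [146.40857143  50.04571429] [317.75714286  50.29428571] front2 z54 [232.16571429  50.21142857] front50 [232.16571429 -33.14285714] key near [[203.1657142857143, 196.53714285714287], [260.75142857142856, 196.62000000000003], [204.57428571428574, 192.06285714285715]]
 col [(36, [232, 231, 228]), (38, [232, 230, 228]), (40, [219, 218, 218]), (42, [209, 209, 209]), (44, [210, 210, 209]), (46, [211, 211, 211]), (48, [212, 212, 213]), (50, [219, 220, 219]), (52, [136, 150, 181]), (54, [65, 67, 74])]  edges row 58 [23, 24, 144, 145, 146, 311, 312, 393, 394, 395]
c6 box front [142.1         47.39428571] [322.06571429  47.64285714] front2 z54 [232.16571429  47.72571429] front50 [232.16571429 -40.10285714] key near [[201.84, 200.8457142857143], [262.07714285714286, 200.92857142857144], [203.3314285714286, 195.95714285714288]]
 col [(33, [218, 218, 217]), (35, [226, 225, 224]), (37, [226, 225, 223]), (39, [226, 225, 223]), (41, [226, 225, 223]), (43, [203, 205, 212]), (45, [100, 134, 205]), (47, [86, 127, 206]), (49, [81, 118, 190]), (51, [64, 71, 91])]  edges row 55 [140, 141, 315, 316, 399, 400, 401]
```

>>> {"method": "arm_command", "body": {
  "series": [
    {"linear":[0.04,0,0],"turn":0},
    {"linear":[0.04,0,0],"turn":0},
    {"linear":[0.03,0,0],"turn":0},
    {"linear":[0,0,0],"turn":0},
    {"linear":[0,0,0],"turn":0}
  ]
}}

```text
t: 10.1
ee_pos: [543.7, -10.2, 155.1]
orientation: [0.154, -3.137, -0.0]
ft_force: [1.2, 0.2, -0.3]
width: 0.1
grasp_force: 0.0
```

```bash
cat > look.py <<'E'
from h import *
from workcell import ctrl
import sys
o=ctrl.get_obs();print(o["t"],o["ee_pos"],o["ft_force"])
for n in("wrist","top"):
    im=ctrl.get_image(n);f=im["frame"];cv2.imwrite(f"pics/{n}_{o['t']:.2f}.png",f)
    m=cv2.inRange(cv2.cvtColor(f,cv2.COLOR_BGR2HSV),(5,120,70),(27,255,255))
    N,l,s,c=cv2.connectedComponentsWithStats(m)
    for i in range(1,N):
        if s[i][4]>60:
            x,y,w,h,a=s[i]
            P=[ray(im,q,z).round(0)[:2].tolist() for q,z in((c[i],80),((x+w/2,y),54),((x+w/2,y+h),54),((x+w/2,y),8),((x,c[i][1]),54),((x+w,c[i][1]),54))]
            if 400<P[0][0]<700 and abs(P[0][1])<80:print(n,c[i].round(0),s[i],"c80",P[0],"top54",P[1],"bot54",P[2],"top8",P[3],"L",P[4],"R",P[5])
E
python3 look.py
```

```text
10.1 [543.67310184 -10.22770161 155.14588931] [ 1.18119494  0.16874101 -0.31981108]
wrist [276. 209.] [225 205 107  10 981] c80 [538.0, -16.0] top54 [541.0, -14.0] bot54 [551.0, -13.0] top8 [554.0, -13.0] L [550.0, -63.0] R [541.0, 36.0]
```

The first press stopped 3.5 mm below first contact, which is short of the 6 mm release. The tray is still latched: its face measures about 550, against 546 expected. The fingertips evidently stand about 11 mm behind the reported TCP. I go back and press the full stroke.

>>> {"method": "arm_command", "body": {
  "series": [
    {"linear":[-0.04,0,0],"turn":0},
    {"linear":[-0.04,0,0],"turn":0},
    {"linear":[-0.033,0,0],"turn":0},
    {"linear":[0,0,0.03],"turn":0},
    {"linear":[0,0,0.03],"turn":0},
    {"linear":[0,0,0.015],"turn":0},
    {"linear":[0,0,0.006],"turn":0},
    {"linear":[0,0,0.003],"turn":0},
    {"linear":[0,0,0.002],"turn":0},
    {"linear":[0,0,0],"turn":0}
  ]
}}

```text
t: 11.2
ee_pos: [657.2, 0.9, 70.8]
orientation: [-0.154, 3.136, -0.0]
ft_force: [0.4, -0.0, 0.5]
width: 0.1
grasp_force: 0.0
```

>>> {"method": "arm_command", "body": {
  "series": [
    {"linear":[0,0,0.001],"turn":0},
    {"linear":[0,0,0.001],"turn":0},
    {"linear":[0,0,0],"turn":0}
  ]
}}

```text
t: 11.5
ee_pos: [656.7, 0.9, 68.1]
orientation: [-0.154, 3.137, -0.0]
ft_force: [0.6, -0.1, 0.4]
width: 0.7
grasp_force: 0.0
```

>>> {"method": "arm_command", "body": {
  "series": [
    {"linear":[0,0,0.001],"turn":0},
    {"linear":[0,0,0.001],"turn":0},
    {"linear":[0,0,0],"turn":0}
  ]
}}

```text
t: 11.8
ee_pos: [656.4, 0.9, 65.6]
orientation: [0.154, -3.138, -0.0]
ft_force: [-0.6, 0.5, 0.1]
width: 0.6
grasp_force: 0.0
```

```bash
cat > look2.py <<'E'
from h import *
from workcell import ctrl
o=ctrl.get_obs();p=np.array(o["ee_pos"]);print(o["t"],p.round(1),np.round(o["ft_force"],1),np.round(o["joint_torque"],2))
im=ctrl.get_image("wrist");f=im["frame"];cv2.imwrite(f"pics/wr_{o['t']:.2f}.png",f)
K=np.array([[im["fx"],0,im["cx"]],[0,im["fy"],im["cy"]],[0,0,1.]])
m=cv2.inRange(cv2.cvtColor(f,cv2.COLOR_BGR2HSV),(5,120,70),(27,255,255))
N,l,s,c=cv2.connectedComponentsWithStats(m)
for i in range(1,N):
    if s[i][4]>60: print(c[i].round(0),s[i])
u=np.array([.9953,.0965,0]);v=np.array([-.0965,.9953,0]);k=np.array([656,-1,0])-30*u
for nm,q in(("edge66",k-80*u+[0,0,66]),("front2",k-82*u+[0,0,54]),("front50",k-130*u+[0,0,54]),("keynear80",k+15*u+[0,0,80]),("keynear71",k+15*u+[0,0,71])): print(nm,cv2.projectPoints(q[None],im["rvec"],im["tvec"],K,None)[0].ravel().round(0))
print([f[r,255].tolist() for r in range(40,80,3)])
print("col282",[(r,f[r,276].tolist()) for r in range(215,300,5)])
E
python3 look2.py; ls pics | head -40
python3 - <<'E'
import cv2
for n in("pics/c6.png","pics/c5.png"):
    g=cv2.imread(""+n);g=cv2.resize(g[:,:464],(560,420))
    print(n,[g[r,255].tolist() for r in range(40,80,3)]); print([(r,g[r,276].tolist()) for r in range(215,300,5)])
E
```

```text
11.8 [656.4   0.9  65.6] [-0.6  0.5  0.1] [-0.000e+00 -6.184e+01 -2.206e+01 -2.000e-02  5.000e-02 -0.000e+00]
[260.  51.] [187  49 178   7 928]
[276. 251.] [ 244  232   68   50 2048]
[ 90. 384.] [ 68 374  50  16 504]
edge66 [280.  51.]
front2 [280.  52.]
front50 [280. -55.]
keynear80 [280. 237.]
keynear71 [280. 232.]
[[232, 231, 228], [231, 230, 228], [227, 227, 226], [94, 132, 207], [86, 127, 206], [65, 78, 108], [64, 64, 66], [63, 63, 64], [63, 63, 65], [62, 62, 63], [62, 62, 63], [62, 62, 63], [62, 62, 63], [62, 62, 63]]
col282 [(215, [44, 44, 48]), (220, [43, 44, 48]), (225, [107, 109, 105]), (230, [89, 95, 105]), (235, [49, 80, 138]), (240, [65, 108, 190]), (245, [37, 44, 65]), (250, [34, 39, 58]), (255, [36, 41, 60]), (260, [34, 39, 58]), (265, [34, 39, 57]), (270, [34, 39, 57]), (275, [33, 37, 55]), (280, [32, 37, 54]), (285, [31, 36, 52]), (290, [33, 37, 51]), (295, [31, 33, 48])]
c4.png
c5.png
c6.png
crop.png
p2.png
s3.png
scene0.png
top0.png
top_10.10.png
w1.png
w3.png
w7.png
wr_11.80.png
wrist_10.10.png
pics/c6.png [[232, 231, 228], [232, 231, 228], [232, 230, 228], [232, 
[... 420 characters left out ...]
75, [33, 37, 54]), (280, [33, 37, 53]), (285, [31, 36, 51]), (290, [31, 35, 47]), (295, [31, 34, 45])]
pics/c5.png [[232, 231, 228], [232, 231, 228], [232, 231, 228], [232, 231, 228], [232, 231, 228], [232, 231, 228], [232, 231, 228], [219, 221, 224], [83, 93, 114], [67, 66, 65], [68, 66, 66], [66, 66, 65], [66, 65, 65], [66, 65, 65]]
[(215, [44, 43, 47]), (220, [44, 44, 48]), (225, [106, 108, 103]), (230, [86, 93, 103]), (235, [42, 65, 110]), (240, [59, 99, 174]), (245, [37, 45, 69]), (250, [37, 41, 59]), (255, [36, 40, 58]), (260, [35, 40, 58]), (265, [34, 39, 57]), (270, [34, 38, 56]), (275, [34, 38, 55]), (280, [33, 37, 54]), (285, [33, 36, 51]), (290, [31, 34, 48]), (295, [31, 33, 45])]
```

>>> {"method": "arm_command", "body": {
  "series": [
    {"linear":[0,0,0.001],"turn":0},
    {"linear":[0,0,0.001],"turn":0},
    {"linear":[0,0,0],"turn":0}
  ]
}}

```text
t: 12.15
ee_pos: [656.6, 0.9, 63.9]
orientation: [-0.154, 3.138, -0.0]
ft_force: [-0.2, -0.3, 3.6]
width: 0.5
grasp_force: 1.7
```

>>> {"method": "arm_command", "body": {
  "series": [
    {"linear":[0,0,0.001],"turn":0},
    {"linear":[0,0,0.001],"turn":0},
    {"linear":[0,0,0],"turn":0}
  ]
}}

```text
t: 12.45
ee_pos: [656.6, 0.9, 61.8]
orientation: [-0.154, 3.138, -0.0]
ft_force: [-1.9, 0.8, 4.5]
width: 0.6
grasp_force: 2.1
```

>>> {"method": "arm_command", "body": {
  "series": [
    {"linear":[0,0,0.001],"turn":0},
    {"linear":[0,0,0.001],"turn":0},
    {"linear":[0,0,0],"turn":0}
  ]
}}

```text
t: 12.75
ee_pos: [656.6, 0.9, 60.4]
orientation: [-0.154, 3.138, -0.0]
ft_force: [-3.9, -0.1, 9.5]
width: 0.3
grasp_force: 4.5
```

```bash
python3 look2.py
```

```text
12.75 [656.6   0.9  60.4] [-3.9 -0.1  9.5] [-3.000e-02 -5.680e+01 -2.119e+01 -1.000e-02 -9.100e-01 -0.000e+00]
[240.  26.] [231   0  18  53 822]
[313.  25.] [306   0  15  52 734]
[276. 252.] [ 244  234   68   48 1893]
[ 83. 385.] [ 69 379  32  11 247]
edge66 [280.  48.]
front2 [280.  49.]
front50 [280. -61.]
keynear80 [280. 241.]
keynear71 [280. 235.]
[[191, 199, 200], [192, 200, 201], [191, 198, 200], [191, 198, 201], [126, 131, 133], [59, 60, 63], [62, 62, 64], [62, 62, 64], [61, 61, 63], [62, 62, 64], [61, 61, 62], [60, 61, 62], [62, 63, 63], [62, 63, 63]]
col282 [(215, [41, 41, 45]), (220, [42, 42, 47]), (225, [86, 87, 85]), (230, [106, 108, 104]), (235, [52, 82, 142]), (240, [65, 109, 191]), (245, [38, 44, 65]), (250, [36, 41, 60]), (255, [35, 40, 58]), (260, [35, 40, 59]), (265, [35, 40, 58]), (270, [35, 40, 58]), (275, [34, 39, 56]), (280, [32, 37, 55]), (285, [32, 36, 53]), (290, [33, 35, 50]), (295, [33, 36, 49])]
```

The tray has sprung out: its interior with orange side rails now fills the image above the caddy edge, and the key is at its stop (9.5 N). I lift, then move back in front of the tray while it stands open.

>>> {"method": "arm_command", "body": {
  "series": [
    {"linear":[0,0,-0.01],"turn":0},
    {"linear":[0,0,-0.02],"turn":0},
    {"linear":[0,0,-0.03],"turn":0},
    {"linear":[0,0,-0.03],"turn":0},
    {"linear":[0.03,0,0],"turn":0},
    {"linear":[0.04,0,0],"turn":0},
    {"linear":[0.04,0,0],"turn":0},
    {"linear":[0.04,0,0],"turn":0},
    {"linear":[0.04,0,0],"turn":0},
    {"linear":[0.02,0,0],"turn":0}
  ]
}}

```text
t: 13.8
ee_pos: [443.8, -19.7, 149.5]
orientation: [0.154, -3.135, -0.0]
ft_force: [0.7, -0.3, -0.3]
width: 0.1
grasp_force: 0.0
```

>>> {"method": "arm_command", "body": {
  "series": [
    {"linear":[0,0,0],"turn":0},
    {"linear":[0,0,0],"turn":0}
  ]
}}

```text
t: 14.0
ee_pos: [448.6, -19.8, 150.3]
orientation: [-0.154, 3.136, -0.0]
ft_force: [0.6, 1.2, -0.5]
width: 0.3
grasp_force: 0.0
```

```bash
python3 look.py
```

```text
14.0 [448.56723907 -19.79515692 150.29639796] [ 0.60381058  1.18364411 -0.52800549]
wrist [248. 263.] [229 257  35  23 320] c80 [492.0, -45.0] top54 [499.0, -49.0] bot54 [523.0, -47.0] top8 [521.0, -53.0] L [507.0, -65.0] R [504.0, -32.0]
wrist [312. 261.] [300 257  28  10 206] c80 [485.0, 10.0] top54 [493.0, 15.0] bot54 [503.0, 16.0] top8 [514.0, 22.0] L [498.0, 2.0] R [495.0, 29.0]
top [285. 112.] [277 105  18  14 207] c80 [657.0, -0.0] top54 [681.0, -2.0] bot54 [646.0, -3.0] top8 [694.0, -4.0] L [664.0, 19.0] R [665.0, -24.0]
```

The tray is fully out, with its face at x≈498. I descend in front of it and let it stand open.

>>> {"method": "arm_command", "body": {
  "series": [
    {"linear":[0,0,0.03],"turn":0},
    {"linear":[0,0,0.03],"turn":0},
    {"linear":[0,0,0.02],"turn":0},
    {"linear":[0,0,0.015],"turn":0},
    {"linear":[0,0,0.01],"turn":0},
    {"linear":[0,0,0.005],"turn":0},
    {"linear":[0,0,0.005],"turn":0},
    {"linear":[0,0,0.004],"turn":0},
    {"linear":[0,0,0],"turn":0},
    {"linear":[0,0,0],"turn":0}
  ]
}}

```text
t: 15.1
ee_pos: [447.8, -19.7, 31.1]
orientation: [-0.154, 3.137, -0.0]
ft_force: [0.6, 0.3, -0.0]
width: 0.9
grasp_force: 0.0
```

>>> {"method": "arm_command", "body": {
  "series": [
    {"linear":[0,0,0],"turn":0},
    {"linear":[0,0,0],"turn":0},
    {"linear":[0,0,0],"turn":0},
    {"linear":[0,0,0],"turn":0},
    {"linear":[0,0,0],"turn":0},
    {"linear":[0,0,0],"turn":0}
  ]
}}

```text
t: 15.7
ee_pos: [447.6, -19.7, 30.8]
orientation: [-0.154, 3.138, -0.0]
ft_force: [-0.6, -0.3, -0.5]
width: 0.3
grasp_force: 0.0
```

```bash
python3 look.py
```

```text
15.7 [447.59266346 -19.70062624  30.80437335] [-0.59562429 -0.26446871 -0.4744383 ]
wrist [281. 353.] [276 349  11  10 102] c80 [478.0, -18.0] top54 [498.0, -16.0] bot54 [505.0, -15.0] top8 [537.0, -12.0] L [501.0, -19.0] R [500.0, -12.0]
top [285. 112.] [277 105  18  14 207] c80 [657.0, -0.0] top54 [681.0, -2.0] bot54 [646.0, -3.0] top8 [694.0, -4.0] L [664.0, 19.0] R [665.0, -24.0]
```

The tray stood open for nearly 3 s. Now I push it home slowly.

>>> {"method": "arm_command", "body": {
  "series": [
    {"linear":[-0.015,0,0],"turn":0},
    {"linear":[-0.01,0,0],"turn":0},
    {"linear":[-0.005,0,0],"turn":0},
    {"linear":[-0.004,0,0],"turn":0},
    {"linear":[-0.004,0,0],"turn":0},
    {"linear":[-0.004,0,0],"turn":0},
    {"linear":[-0.004,0,0],"turn":0},
    {"linear":[-0.004,0,0],"turn":0},
    {"linear":[-0.004,0,0],"turn":0},
    {"linear":[-0.004,0,0],"turn":0}
  ]
}}

```text
t: 16.8
ee_pos: [505.0, -13.9, 30.6]
orientation: [0.154, -3.137, -0.0]
ft_force: [-3.5, 1.3, 1.7]
width: 0.5
grasp_force: 1.6
```

>>> {"method": "arm_command", "body": {
  "series": [
    {"linear":[-0.004,0,0],"turn":0},
    {"linear":[-0.004,0,0],"turn":0},
    {"linear":[-0.004,0,0],"turn":0},
    {"linear":[-0.004,0,0],"turn":0}
  ]
}}

```text
t: 17.2
ee_pos: [520.4, -12.3, 30.6]
orientation: [0.154, -3.136, -0.0]
ft_force: [-9.0, 0.9, 5.8]
width: 0.6
grasp_force: 4.2
```

>>> {"method": "arm_command", "body": {
  "series": [
    {"linear":[-0.003,0,0],"turn":0},
    {"linear":[-0.003,0,0],"turn":0},
    {"linear":[-0.002,0,0],"turn":0},
    {"linear":[-0.002,0,0],"turn":0}
  ]
}}

```text
t: 17.6
ee_pos: [529.4, -11.4, 30.5]
orientation: [0.154, -3.134, -0.0]
ft_force: [-6.8, 3.2, 1.2]
width: 0.4
grasp_force: 3.3
```

>>> {"method": "arm_command", "body": {
  "series": [
    {"linear":[-0.001,0,0],"turn":0},
    {"linear":[-0.001,0,0],"turn":0},
    {"linear":[-0.001,0,0],"turn":0},
    {"linear":[0,0,0],"turn":0}
  ]
}}

```text
t: 18.0
ee_pos: [533.7, -11.1, 30.5]
orientation: [0.154, -3.137, -0.0]
ft_force: [-4.4, 1.6, -0.2]
width: 0.4
grasp_force: 2.2
```

>>> {"method": "arm_command", "body": {
  "series": [
    {"linear":[-0.001,0,0],"turn":0},
    {"linear":[-0.001,0,0],"turn":0},
    {"linear":[-0.001,0,0],"turn":0},
    {"linear":[0,0,0],"turn":0}
  ]
}}

```text
t: 18.4
ee_pos: [535.4, -10.9, 30.5]
orientation: [0.154, -3.134, -0.0]
ft_force: [-8.9, 0.4, 4.7]
width: 0.5
grasp_force: 4.3
```

>>> {"method": "arm_command", "body": {
  "series": [
    {"linear":[-0.001,0,0],"turn":0},
    {"linear":[-0.001,0,0],"turn":0},
    {"linear":[0,0,0],"turn":0}
  ]
}}

```text
t: 18.7
ee_pos: [535.4, -10.9, 30.5]
orientation: [0.154, -3.13, -0.0]
ft_force: [-15.3, -0.4, 10.5]
width: 0.5
grasp_force: 7.4
```

>>> {"method": "arm_command", "body": {
  "series": [
    {"linear":[-0.001,0,0],"turn":0},
    {"linear":[-0.001,0,0],"turn":0},
    {"linear":[0,0,0],"turn":0}
  ]
}}

```text
t: 19.0
ee_pos: [535.3, -10.9, 30.4]
orientation: [0.154, -3.126, -0.0]
ft_force: [-20.3, -3.4, 17.3]
width: 0.4
grasp_force: 10.5
```

The tray is firmly at the inner stop: position is steady at 535.4 while the force climbs to 20 N. I back off slowly and check that it stays.

>>> {"method": "arm_command", "body": {
  "series": [
    {"linear":[0.003,0,0],"turn":0},
    {"linear":[0.003,0,0],"turn":0},
    {"linear":[0.005,0,0],"turn":0},
    {"linear":[0.01,0,0],"turn":0},
    {"linear":[0.02,0,0],"turn":0},
    {"linear":[0.025,0,0],"turn":0},
    {"linear":[0.02,0,0],"turn":0},
    {"linear":[0,0,-0.03],"turn":0},
    {"linear":[0,0,-0.04],"turn":0},
    {"linear":[0,0,-0.04],"turn":0}
  ]
}}

```text
t: 20.0
ee_pos: [455.5, -19.1, 142.1]
orientation: [-0.154, 3.137, -0.0]
ft_force: [0.9, -0.0, -0.6]
width: 0.4
grasp_force: 0.0
```

>>> {"method": "arm_command", "body": {
  "series": [
    {"linear":[0,0,-0.02],"turn":0},
    {"linear":[0,0,0],"turn":0},
    {"linear":[0,0,0],"turn":0}
  ]
}}

```text
t: 20.3
ee_pos: [455.9, -19.1, 161.0]
orientation: [-0.154, 3.136, -0.001]
ft_force: [-0.0, 0.7, 0.1]
width: 0.2
grasp_force: 0.0
```

```bash
python3 look.py
python3 - <<'E'
from h import *
import glob
im=cv2.imread(sorted(glob.glob("pics/top_*.png"),key=lambda s:float(s[9:-4]))[-1]);a=cv2.imread("pics/top0.png")
h=cv2.cvtColor(im,cv2.COLOR_BGR2HSV);h0=cv2.cvtColor(a,cv2.COLOR_BGR2HSV)
for nm,lo,hi,b in(("orange",(5,120,70),(27,255,255),(255,145,330,190)),("blue",(100,120,50),(130,255,255),(178,165,240,210)),("green",(50,90,40),(90,255,255),(335,140,410,195))):
    for q in(h0,h):
        m=cv2.inRange(q,lo,hi)[b[1]:b[3],b[0]:b[2]];p=np.argwhere(m);print(nm,len(p),(p.min(0)+[b[1],b[0]],p.max(0)+[b[1],b[0]]) if len(p) else "")
E
```

```text
20.3 [455.85379768 -19.05787616 160.97356658] [-0.02944333  0.73926593  0.10936496]
wrist [279. 383.] [275 378  11  12  84] c80 [637.0, -4.0] top54 [656.0, -1.0] bot54 [673.0, 0.0] top8 [702.0, 3.0] L [663.0, -7.0] R [662.0, 6.0]
top [285. 112.] [277 105  18  14 208] c80 [657.0, -0.0] top54 [681.0, -2.0] bot54 [646.0, -3.0] top8 [694.0, -4.0] L [664.0, 19.0] R [665.0, -24.0]
orange 88 (array([157, 270]), array([162, 310]))
orange 2 (array([160, 277]), array([161, 277]))
blue 80 (array([176, 187]), array([178, 227]))
blue 85 (array([176, 187]), array([179, 227]))
green 104 (array([149, 345]), array([160, 387]))
green 90 (array([151, 355]), array([160, 387]))
```

Blue and green are unchanged, but the arm partly hides the orange front, so I step aside and check once more.

>>> {"method": "arm_command", "body": {
  "series": [
    {"linear":[0,0.03,-0.02],"turn":0},
    {"linear":[0,0.04,-0.02],"turn":0},
    {"linear":[0,0.045,0],"turn":0},
    {"linear":[0,0.045,0],"turn":0},
    {"linear":[0,0.045,0],"turn":0},
    {"linear":[0,0.045,0],"turn":0},
    {"linear":[0,0.04,0],"turn":0},
    {"linear":[0,0.02,0],"turn":0},
    {"linear":[0,0,0],"turn":0},
    {"linear":[0,0,0],"turn":0}
  ]
}}

```text
t: 21.4
ee_pos: [424.3, 289.1, 199.3]
orientation: [0.156, -3.135, 0.003]
ft_force: [-0.4, 0.6, -0.4]
width: 0.3
grasp_force: 0.0
```

Run:
```python
from h import *
from workcell import ctrl
im=ctrl.get_image("top");q=cv2.cvtColor(im["frame"],cv2.COLOR_BGR2HSV)
for nm,lo,hi,b in(("orange",(5,120,70),(27,255,255),(255,145,330,190)),("green",(50,90,40),(90,255,255),(335,140,410,195)),("blue",(100,120,50),(130,255,255),(178,165,240,210))):
    m=cv2.inRange(q,lo,hi)[b[1]:b[3],b[0]:b[2]];p=np.argwhere(m);print(nm,len(p),(p.min(0)+[b[1],b[0]],p.max(0)+[b[1],b[0]],(p.mean(0)+[b[1],b[0]]).round(1)) if len(p) else "")
o=ctrl.get_obs();print(o["t"],o["ee_pos"],o["ft_force"],o["qvel"])
```

```text
orange 97 (array([157, 270]), array([162, 310]), array([159.2, 289. ]))
green 119 (array([149, 345]), array([162, 387]), array([154.6, 366.2]))
blue 88 (array([176, 187]), array([179, 227]), array([177., 207.]))
21.45 [424.54025598 288.56160988 199.55794922] [ 0.11051849 -0.96528623 -0.26800164] [-0.0168923  -0.01292513 -0.0003979   0.0005269  -0.0009241   0.00331118]
```

The orange front is back at its latched place (rows 157–162, as at the start), and all three trays are shut. I hand in.

```bash
python3 -c "
from workcell import ctrl
print(ctrl.close_job())"
```

```text
the job is handed in; nothing more can be done
None
```

I handed the job in at about 21 s of the 40 s allowed: the orange tray sprang fully out, stood open for about 3 s, was pushed home and stays shut, and the top camera shows the blue and green trays still shut (no verdict was returned).

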